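Seat the top plate of a valve service jig on its pins

ROBOT

A 6-joint arm with a two-finger parallel gripper is mounted at the origin on the work surface. World frame = base frame: x ahead of the robot, y to its left, z up, the work surface at z = 0. Lengths are in m, angles in rad, forces in N, time in s.
With the tool pointing down it reaches from about 0.25 to 0.775 m from the base axis. Payload 4 kg.
Tool frame: the origin (TCP) lies midway between the tips of the shut fingers; the grasp point (between the pads) lies 19 mm behind it; z points along the fingers, y is the direction in which the jaws open and shut (so a half turn about z gives the same grasp; the last joint's range is limited). The gripper opens to 94 mm and grips with 3 to 60 N. Pads are 16 mm wide; open, the fingers measure 119 mm over their backs; the gripper's body (75 mm by 177 mm) begins 78 mm behind the grasp point.
Start: joints at [1.018, 0.087, 1.371, -0, 1.684, -0.103], TCP at [0.239, 0.495, 0.206] pointing down, gripper open.
Joint ranges: [-3.1, 3.1], [-0.76, 2.03], [0.27, 2.55], [-1.08, 4.22], [0.17, 2.65], [-2.57, 2.57]. Speed limits (rad/s): [2.79, 2.79, 3.14, 3.14, 3.14, 3.14].

INTERFACE

Orientations are given as [roll, pitch, yaw] about the fixed x, y, z axes, in that order (R = Rz(yaw) Ry(pitch) Rx(roll)).
In Python, from bench import robot, cams gives the robot as it stands.
- The arm moves only by the tool step_arm, never from a script. Its argument "plan" is a list that holds one entry, the list of rows, each a list of 5 numbers: the shift along the world's x, y, z in mm, then the turn about the world's z in rad, then the opening in per cent of the stroke, from 0 (shut) to 100 (fully open). In form: [[[tx, ty, tz, turn, fingers], ...]]. A call has 1 to 8 rows; each row is the pose to reach, as a shift and turn from the pose commanded when the call began; what a row does not reach only later rows make up. A row lasts 1/12 s, in which the tool goes at most 41.7 mm and 7.16 degrees, less where a joint would pass 70% of its speed; a pose out of reach is approached as far as the arm can. A call with a gripper value outside its range is refused whole. The fingers move at their own pace and stop on an object; the grip force is fixed at half the most. Time passes only in rows, so rows that repeat a pose let the fingers close. It gives the time, the measured TCP pose, the force and the opening at its end, in the units of the state.
- robot.get_obs(): the state, without advancing time (a new reading comes with each control period).
- cams.snapshot(name): name is "side" or "top"; returns a dict with "frame" (480x640x3 uint8, red, green, blue), "camera_matrix" (3x3 intrinsics, pixels), "k1" (the pictures are not rectified: a ray, as slopes to the right and down, at radius r is drawn at 1 + k1 r^2 times it, then the intrinsics apply), "origin" and "attitude" of the camera in the world. Camera axes: x right, y down, z forward; pixel columns grow to the right and rows downward; lengths in m; the calibration is good to about 2 mm. A picture is of the moment at which its call begins. There is no depth.
- robot.close_job(): hands the job in, once; it reports no verdict.
The state is a dict: "time": time; "joint_positions": joint angles; "qvel": joint speeds; "joint_torque": joint torques, N m; "tool_pos": TCP position; "ee_rot": TCP orientation; "wrist_force": force on the tool from outside, world axes, zero at the start; "wrist_torque": the same for the moment, N m; "width": finger opening in m.
Only numpy, scipy, OpenCV 4.12 (cv2) and the standard library are available. Lean on these libraries where they do the work, as an engineer would, in place of code of your own. Each camera call takes 0.05 s, during which the arm holds its last target. There are 200 camera calls.

TASK

The loose aluminium plate on the valve service jig is lying cocked on top of the jig's two pins. Without gripping or lifting it, nudge it sideways with your fingertips, towards the fence that squares it up and towards the brass valve body, until both its holes drop over the pins and the plate lies flat on the slab; then let go and move clear. Leave everything else on the bench where it is.

Things in the scene. Friction and masses are not known exactly. Their poses are not given: they have to be found in the camera images.
- jig: service jig, fixed to the bench: grey slab 150 x 300 mm, 20 mm thick, with a dark steel fence bar along its far long side. Origin on the bench, z up; x points across towards the fence, y along the fence towards the end where the brass valve stands. Slab x -85 to +65 mm, y -150 to +150 mm, top z = 20 mm
- fence (a point): middle of the fence's inner face, at its top edge: x = +50, y = 0, z = 42 mm in the jig's frame. The fence is 15 mm thick, 290 mm long and stands 22 mm above the slab. With the plate flat against it, the plate's holes are in line with the pins along the jig's y
- pin_near (a point): foot of the pin farther from the fence, on the slab's top, at (-34, 40) mm in the jig's frame. Fixed steel pin 10 mm in diameter, 9 mm tall, the top 4 mm coned to a 5 mm flat tip. The plate hides it at the start
- pin_far (a point): foot of the other, like pin, nearer the fence, at (34, 40) mm in the jig's frame
- plate: loose aluminium plate, 100 (x) by 150 (y) by 10 mm, 0.25 to 0.55 kg, with two 13 mm through holes at (-34, 18) and (34, 18) mm and a 37 mm window at (0, -25) mm. Origin at the centre of its underside; axes as the jig's within about 7 degrees of yaw. At the start its far side is about 6 to 20 mm off the fence and its holes 18 to 45 mm short of the pins along y
- back_edge (a point): middle of the plate's back (-y) edge, at the underside: (0, -75) mm in the plate's frame. At the start this edge rests on the slab while the front part rides on the pin tips (tilt about 4 degrees). Sliding takes 1 to 5 N, squaring it against the fence up to 15 N; pushed along +y the plate drops 9 mm when the holes meet the pins, which then stop it
- hole_near (a point): centre of the plate's hole farther from the fence, on the underside
- hole_far (a point): centre of the plate's hole nearer the fence, on the underside
- valve: brass valve body standing on the slab's left end (local y about +128 mm): turned post 28 mm across, 48 mm tall with a small side stub; origin at the centre of its foot. Bystander, leave it alone
- gauge: pressure gauge lying face up on the bench to the left of the slab, 64 mm across, 26 mm thick; origin under its centre. Bystander
- driver: red-handled screwdriver, 160 mm long, lying on the bench on the robot's side of the slab; origin under its middle. Bystander
- wrench: steel wrench, 160 mm long, lying flat on the bench beyond the fence; origin under its middle. Bystander
- grease: small jar, 48 mm across, 45 mm tall, on the bench beyond the fence; origin under its centre. Bystander
- tray: red open parts tray, 110 x 160 x 35 mm, on the bench far to the left; origin under its centre. Bystander
- collar: steel ring 44 mm across, 12 mm thick, lying on the bench to the right; origin under its centre. Bystander
Not all that is in view belongs to the job. Of the things that look like the plate, the smallest one is meant.

How it is judged:
By the outcome, as a careful person would: the job done as asked, in the order asked, and still so for the second after the job is handed in, with the robot touching nothing.
It also fails if it takes over 48 s, if anything falls off the work surface, if the arm or the gripper's body presses on something with over 40 N, if the wrist force passes 120 N, or if a joint passes its speed limit or range.

## Working session

There is one attempt and no reset: what is moved stays moved. The work goes in short steps, Python scripts to look and compute and a tool call to move; the robot and the scene stay as the last step left them, time stands still between calls to the robot, and variables do not carry over. Pictures are saved under pics/ and viewed, about 8 in all and at most 12, crops included, and the job is handed in when it is done.

Besides the shell and the picture viewer there is one more tool, called after "Call:" as name(argument=value, ...) on one line, values as JSON. step_arm: Moves the arm, as the interface text tells. Its arguments: {"type":"object","properties":{"plan":{"type":"array"}},"required":["plan"]}

```bash
mkdir -p pics; cat > h.py <<'E'
import numpy as np, cv2, json
from scipy.spatial.transform import Rotation as R
def cam(s):
    a=np.array(s["attitude"],float)
    Rm=a if a.shape==(3,3) else R.from_euler('xyz',a).as_matrix()
    return np.array(s["camera_matrix"]),s["k1"],np.array(s["origin"]),Rm
def proj(s,P):
    K,k,o,Rm=cam(s); p=(np.atleast_2d(P)-o)@Rm; u=p[:,:2]/p[:,2:]
    u=u*(1+k*(u**2).sum(1,keepdims=True)); return u@K[:2,:2].T+K[:2,2]
def ray(s,px,z):
    K,k,o,Rm=cam(s); d=cv2.undistortPoints(np.array([px],float).reshape(-1,1,2),K,np.array([k,0,0,0.])).reshape(-1,2)
    D=np.c_[d,np.ones(len(d))]@Rm.T; z=np.broadcast_to(z,len(D))
    return o+D*((z-o[2])/D[:,2])[:,None]
def save(s,n,box=None,f=1):
    im=s["frame"][:,:,::-1]
    if box: im=im[box[1]:box[3],box[0]:box[2]]
    cv2.imwrite("pics/"+n,cv2.resize(im,None,fx=f,fy=f,interpolation=cv2.INTER_CUBIC))
E
python3 - <<'E'
from bench import robot,cams
from h import *
for n in("top","side"):
    s=cams.snapshot(n); save(s,n+"0.png"); print(n,s["origin"],s["attitude"],s["k1"],s["camera_matrix"])
print(robot.get_obs())
E
```

```text
top [ 0.25831499 -0.00656595  1.0795066 ] [-2.96175756 -0.00925891 -1.54929494] 0.017128463972713864 [[451.17825615   0.         316.8620138 ]
 [  0.         451.17825615 241.72386706]
 [  0.           0.           1.        ]]
side [ 0.11651609 -0.94784369  0.6951919 ] [-2.14360978  0.00647257 -0.33910979] 0.051390993339441984 [[518.93746489   0.         323.63851831]
 [  0.         518.93746489 239.07690076]
 [  0.           0.           1.        ]]
{'time': 0.1, 'joint_positions': array([ 1.01791627e+00,  8.78767834e-02,  1.37204320e+00,  8.77676372e-06,
        1.68361583e+00, -1.03150105e-01]), 'qvel': array([-0.00078406, -0.00280045, -0.00284593, -0.00019271,  0.00187952,
        0.00024673]), 'joint_torque': array([ 2.28196812e-03, -3.41250730e+01, -3.03304303e+01,  7.19592883e-02,
        3.03747423e-02, -1.20540294e-04]), 'tool_pos': array([0.23887056, 0.49488794, 0.20445399]), 'ee_rot': array([-3.13966072e+00, -2.08758117e-04,  2.69186348e+00]), 'wrist_force': array([-0.51981565, -0.34816693, -0.50171991]), 'wrist_torque': array([-0.01199578, -0.03173485, -0.04527035]), 'width': 0.0938129160635965}
```

View pics/top0.png

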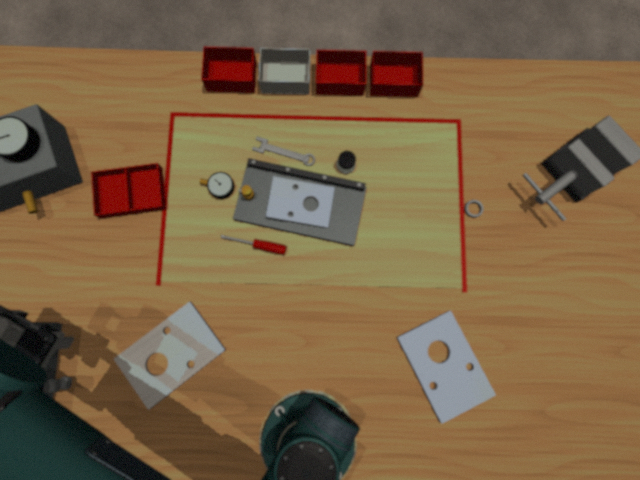

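View pics/side0.png

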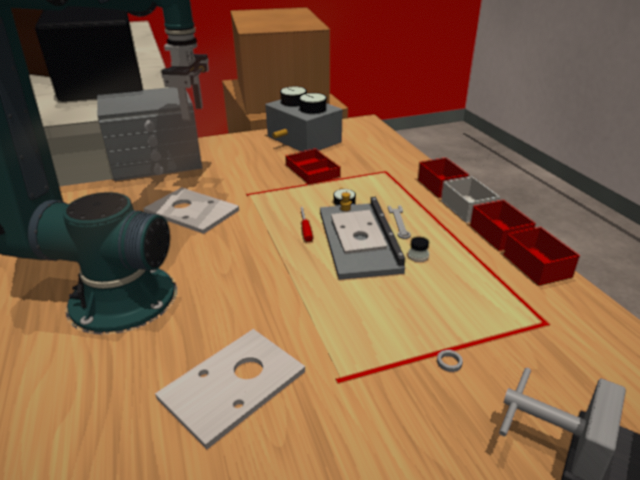

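Three plate-like things in the top view: (300,201) on the jig, (170,355) and (447,367) on the bench. The one on the jig is the smallest and rests on the slab, so it is the one meant. I'll confirm it in a crop.

```bash
python3 - <<'E'
from bench import robot,cams
from h import *
s=cams.snapshot("top"); save(s,"crop1.png",(225,145,375,255),5.3)
E
```

```text
(no output)
```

View pics/crop1.png

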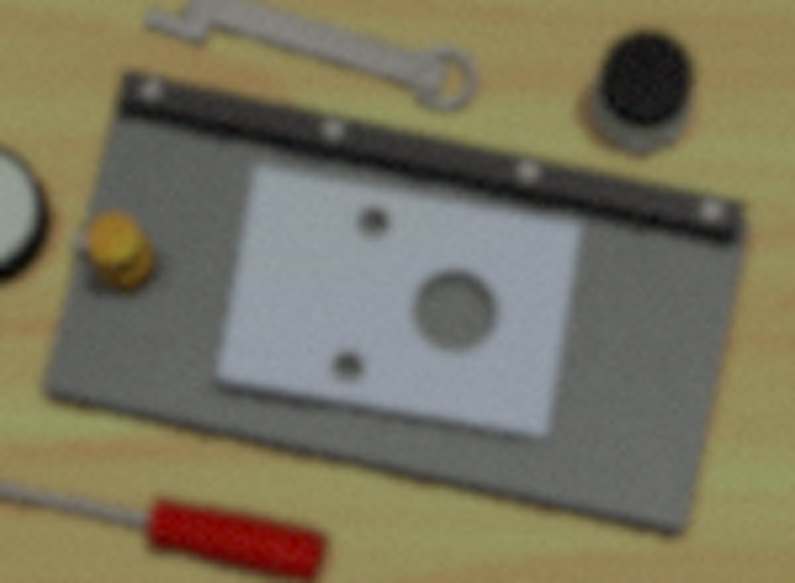

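The crop shows a plate with two small holes at (295,186) and (290,214) and a window at (311,203), cocked on the slab. Its size will confirm it. Next I'll fit poses to the corners.

```bash
cat > fit.py <<'E'
from h import *
from scipy.optimize import least_squares
def px(c,o=(225,145),f=5.3): return (np.array(c,float)+.5)/f-.5+np.array(o)
def T(p,L,rx=0):  # p=x,y,z,yaw
    return R.from_euler('xyz',[rx,0,p[3]]).apply(np.array(L))+p[:3]
def fitjig(s,L,P):
    return least_squares(lambda q:(proj(s,T([q[0],q[1],0,q[2]],L))-P).ravel(),[.5,0,-.2])
E
python3 - <<'E'
from bench import robot,cams
from fit import *
s=cams.snapshot("top")
L=np.array([[-85,150,20],[-85,-150,20],[65,145,42],[65,-145,42],[50,145,42]])/1e3
P=px([[47,392],[683,530],[127,72],[745,205],[122,112]])
r=fitjig(s,L,P);q=r.x;print("jig",q,np.degrees(q[2]),r.fun.round(2))
PL=np.array([[50,75,10],[50,-75,10],[-50,-75,10],[-50,75,10],[34,18,10],[-34,18,10],[0,-25,10]])/1e3
PP=px([[255,165],[583,225],[547,437],[217,380],[373,221],[348,365],[455,311]])
f=lambda p:T([p[0],p[1],.020+.075*np.sin(.07),p[2]],PL,.07)
r=least_squares(lambda p:(proj(s,f(p))-PP).ravel(),[.5,0,-.2]);p=r.x
print("plate",p,np.degrees(p[2]),r.fun.round(2))
J=(f(p)-[q[0],q[1],0])@R.from_euler('z',q[2]).as_matrix();print((J*1e3).round(1))
c=np.cos(q[2]);si=np.sin(q[2]);print("jig x,y axes",c,si,-si,c)
E
```

```text
jig [ 0.55626087  0.02804182 -0.19252388] -11.030805647968146 [-0.92  0.59  1.35  0.87 -0.37  0.11  0.84 -0.09 -0.91 -1.64]
plate [ 0.54563979  0.03044999 -0.13904039] -7.966427662878522 [ 0.17  0.21 -0.37 -0.03 -0.01 -0.12 -0.16 -0.33  0.2   0.19  0.1   0.21
  0.06 -0.12]
[[ 35.1  77.   40.5]
 [ 43.1 -72.4  30. ]
 [-56.8 -77.7  30. ]
 [-64.8  71.7  40.5]
 [ 22.1  19.4  36.5]
 [-45.8  15.7  36.5]
 [ -9.5 -25.3  33.5]]
jig x,y axes 0.9815244512074306 -0.19133674942872878 0.19133674942872878 0.9815244512074306
```

The measured plate fits the 100 x 150 mm model to 0.4 px. It is yawed +3° relative to the jig, the fence gap is 7–15 mm and the holes are about 22 mm short. The plan has two steps, both with the fingers spread for two-point contact:
- Square the plate by pushing towards the fence.
- Push it along +y until the holes drop over the pins.

Call:
step_arm(plan=[[[30, -60, -10, 0.12, 53], [60, -120, -20, 0.256, 53], [95, -190, -30, 0.256, 53], [130, -260, -40, 0.256, 53], [165, -330, -50, 0.256, 53], [200, -400, -60, 0.256, 53], [230, -455, -80, 0.256, 53], [230, -455, -80, 0.256, 53]]])

```text
time: 0.87
tool_pos: [0.386, 0.2022, 0.1574]
ee_rot: [3.141, 0.001, 2.948]
wrist_force: [1.1, 0.8, -1.2]
width: 0.0499
```

Call:
step_arm(plan=[[[18, -35, -10, 0, 53], [36, -70, -20, 0, 53], [54, -105, -30, 0, 53], [72, -135, -40, 0, 53], [72, -135, -40, 0, 53], [72, -135, -40, 0, 53]]])

```text
time: 1.37
tool_pos: [0.4574, 0.0676, 0.1165]
ee_rot: [-3.141, -0.003, 2.944]
wrist_force: [-1.0, 0.9, 0.9]
width: 0.0499
```

```bash
cat > st.py <<'E'
from bench import robot
from h import *
o=robot.get_obs(); Rj=R.from_euler('z',-.1925).as_matrix(); t=o['tool_pos']
print(o['time'],t,o['ee_rot'][2],"jig mm",((t-[.5563,.028,0])@Rj*1e3).round(1),"F jig",(o['wrist_force']@Rj).round(1))
E
python3 st.py
```

```text
1.3667 [0.45736929 0.06759572 0.11650911] 2.9438357546799536 jig mm [-104.7   19.9  116.5] F jig [-1.2  0.7  0.9]
```

Call:
step_arm(plan=[[[12.5, -28, 0, 0, 53], [12.5, -28, -30, 0, 53], [12.5, -28, -60, 0, 53], [12.5, -28, -80, 0, 53], [12.5, -28, -92, 0, 53], [12.5, -28, -92, 0, 53], [12.5, -28, -92, 0, 53]]])

```text
time: 1.95
tool_pos: [0.4695, 0.0423, 0.0256]
ee_rot: [3.141, -0.001, 2.95]
wrist_force: [0.6, -0.1, 0.1]
width: 0.0498
```

```bash
python3 st.py; python3 - <<'E'
from bench import cams
from h import *
save(cams.snapshot("top"),"a_top.png",(225,145,375,255),4)
save(cams.snapshot("side"),"a_side.png",(280,160,430,290),4)
import cv2,numpy as np
a=cv2.imread("pics/a_top.png");b=cv2.imread("pics/a_side.png")
cv2.imwrite("pics/a.png",cv2.resize(np.vstack([a,b]),None,fx=.62,fy=.62))
E
```

```text
1.95 [0.46952004 0.04227955 0.02560005] 2.9496817983400097 jig mm [-87.9  -2.6  25.6] F jig [0.6 0.  0.1]
```

View pics/a.png

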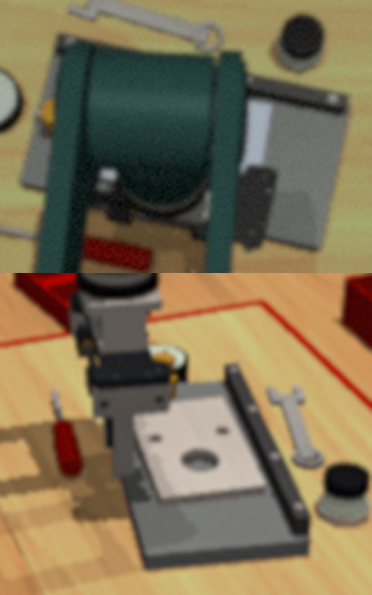

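The picture shows both fingers just outside the plate's near long edge, above the slab and clear of the driver. Now I push along the jig's +x.

Call:
step_arm(plan=[[[4, -0.8, 0, 0, 53], [8, -1.6, 0, 0, 53], [11, -2.2, 0, 0, 53], [14, -2.8, 0, 0, 53], [17, -3.3, 0, 0, 53], [19, -3.7, 0, 0, 53], [21, -4.1, 0, 0, 53], [21, -4.1, 0, 0, 53]]])

```text
time: 2.72
tool_pos: [0.4912, 0.0368, 0.0255]
ee_rot: [3.142, -0.001, 2.948]
wrist_force: [-2.5, 0.6, 1.4]
width: 0.0498
```

```bash
python3 st.py
```

```text
2.7167 [0.49116547 0.03681583 0.02546716] 2.94751012330535 jig mm [-65.6  -3.8  25.5] F jig [-2.6  0.1  1.4]
```

Contact at about 2.6 N. I'll continue to the fence in small steps.

Call:
step_arm(plan=[[[1.5, -0.3, 0, 0, 53], [3, -0.6, 0, 0, 53], [4, -0.8, 0, 0, 53], [5, -1, 0, 0, 53], [6, -1.2, 0, 0, 53], [6, -1.2, 0, 0, 53]]])

```text
time: 3.22
tool_pos: [0.4973, 0.0355, 0.0255]
ee_rot: [-3.141, 0.0, 2.948]
wrist_force: [-2.7, 0.8, 1.9]
width: 0.0497
```

```bash
python3 st.py
```

```text
3.2167 [0.4972976  0.03552363 0.02547066] 2.9477239727482205 jig mm [-59.4  -3.9  25.5] F jig [-2.8  0.2  1.9]
```

Call:
step_arm(plan=[[[1, -0.2, 0, 0, 53], [2, -0.4, 0, 0, 53], [2, -0.4, 0, 0, 53]]])

```text
time: 3.47
tool_pos: [0.4976, 0.0355, 0.0254]
ee_rot: [-3.141, -0.004, 2.948]
wrist_force: [-6.3, 0.3, 4.4]
width: 0.0497
```

```bash
python3 st.py
```

```text
3.4667 [0.49760493 0.0355256  0.02540956] 2.947823956368064 jig mm [-59.1  -3.8  25.4] F jig [-6.2 -0.9  4.4]
```

Call:
step_arm(plan=[[[1, -0.2, 0, 0, 53], [2, -0.4, 0, 0, 53], [2, -0.4, 0, 0, 53], [2, -0.4, 0, 0, 53]]])

```text
time: 3.8
tool_pos: [0.4976, 0.0355, 0.0254]
ee_rot: [-3.141, -0.008, 2.948]
wrist_force: [-12.1, 1.6, 8.0]
width: 0.0501
```

```bash
python3 st.py; python3 -c "
from bench import robot;print(robot.get_obs()['wrist_torque'])"
```

```text
3.8 [0.4976437  0.03552065 0.02536839] 2.94805421392889 jig mm [-59.   -3.8  25.4] F jig [-12.1  -0.8   8. ]
[0.32085023 2.11110244 0.04160369]
```

Squared: it stopped at the fence with 12 N and there is little yaw moment. Back off, lift and go round to the back edge, turning 90°.

Call:
step_arm(plan=[[[-8, 1.5, 0, 0, 53], [-22, 4.2, 0, 0, 53], [-22, 4.2, 30, 0, 53], [-22, 4.2, 60, -0.1, 53], [0, -25, 60, -0.22, 60], [15, -55, 60, -0.34, 64], [30, -85, 60, -0.46, 64], [36, -105, 60, -0.58, 64]]])

```text
time: 4.47
tool_pos: [0.54, -0.073, 0.0863]
ee_rot: [3.139, 0.005, 2.361]
wrist_force: [0.1, 0.8, -0.8]
width: 0.0599
```

Call:
step_arm(plan=[[[0, 0, 0, -0.12, 64], [0, 0, 0, -0.24, 64], [0, 0, 0, -0.36, 64], [0, 0, 0, -0.48, 64], [0, 0, 0, -0.6, 64], [0, 0, 0, -0.72, 64], [0, 0, 0, -0.84, 64], [0, 0, 0, -0.99, 64]]])

```text
time: 5.13
tool_pos: [0.5383, -0.0705, 0.0858]
ee_rot: [3.138, 0.0, 1.397]
wrist_force: [-0.4, -0.0, -0.2]
width: 0.0602
```

Call:
step_arm(plan=[[[0, 0, 0, 0, 64], [0, 0, 0, 0, 64]]])

```text
time: 5.3
tool_pos: [0.5378, -0.0704, 0.0857]
ee_rot: [3.14, 0.0, 1.406]
wrist_force: [-0.2, -0.2, -0.1]
width: 0.0603
```

```bash
python3 st.py;  python3 - <<'E'
from bench import cams
from h import *
save(cams.snapshot("top"),"b_top.png",(225,145,375,255),4)
save(cams.snapshot("side"),"b_side.png",(280,160,430,290),4)
import cv2,numpy as np
a=cv2.imread("pics/b_top.png");b=cv2.imread("pics/b_side.png")
cv2.imwrite("pics/b.png",cv2.resize(np.vstack([a,b]),None,fx=.62,fy=.62))
E
```

```text
5.3 [ 0.53781933 -0.07037296  0.08572099] 1.4059121766862408 jig mm [   0.7 -100.1   85.7] F jig [-0.1 -0.3 -0.1]
```

View pics/b.png

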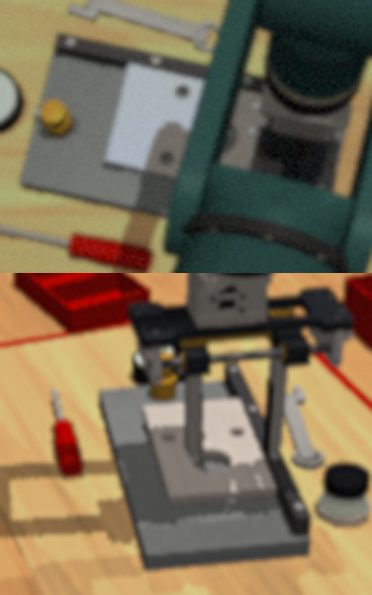

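The plate now lies along the fence. The fingers are at y = -100, behind the back edge. Correct the yaw, narrow the fingers slightly, descend and approach.

Call:
step_arm(plan=[[[-4, 0, 0, -0.03, 56], [-4, 0, -30, -0.03, 56], [-4, 0, -50, -0.03, 56], [-4, 0, -61, -0.03, 56], [-4, 0, -61, -0.03, 56], [-4, 0, -61, -0.03, 56]]])

```text
time: 5.9
tool_pos: [0.5331, -0.0701, 0.0246]
ee_rot: [-3.141, 0.0, 1.374]
wrist_force: [-0.3, -0.2, 0.4]
width: 0.0529
```

Call:
step_arm(plan=[[[0.8, 4, 0, 0, 56], [1.6, 8, 0, 0, 56], [2.1, 11, 0, 0, 56], [2.7, 14, 0, 0, 56], [3.1, 16, 0, 0, 56], [3.5, 18, 0, 0, 56], [3.5, 18, 0, 0, 56]]])

```text
time: 6.48
tool_pos: [0.537, -0.0528, 0.0254]
ee_rot: [3.14, 0.002, 1.373]
wrist_force: [-1.1, -3.7, 3.8]
width: 0.0526
```

```bash
python3 st.py
```

```text
6.4833 [ 0.53698929 -0.05277029  0.02536082] 1.3731875076422253 jig mm [ -3.5 -83.   25.4] F jig [-0.4 -3.9  3.8]
```

Call:
step_arm(plan=[[[0.4, 2, 0, 0, 56], [0.8, 4, 0, 0, 56], [1.2, 6, 0, 0, 56], [1.6, 8, 0, 0, 56], [2, 10, 0, 0, 56], [2.3, 12, 0, 0, 56], [2.3, 12, 0, 0, 56]]])

```text
time: 7.07
tool_pos: [0.5393, -0.0409, 0.0253]
ee_rot: [3.14, 0.001, 1.373]
wrist_force: [-1.8, -5.4, 3.2]
width: 0.0527
```

```bash
python3 st.py; python3 - <<'E'
from bench import cams
from h import *
save(cams.snapshot("top"),"c_top.png",(225,145,375,255),4)
save(cams.snapshot("side"),"c_side.png",(280,160,430,290),4)
import cv2,numpy as np
a=cv2.imread("pics/c_top.png");b=cv2.imread("pics/c_side.png")
cv2.imwrite("pics/c.png",cv2.resize(np.vstack([a,b]),None,fx=.62,fy=.62))
E
```

```text
7.0667 [ 0.53929553 -0.04085138  0.0252802 ] 1.3726883687213645 jig mm [ -3.5 -70.8  25.3] F jig [-0.8 -5.7  3.2]
```

View pics/c.png

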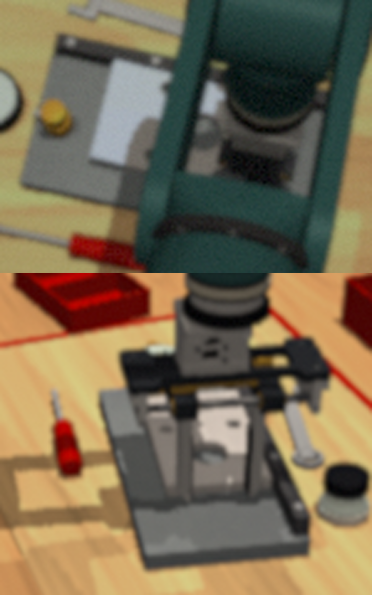

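The plate still lies along the fence and is moving forward. About 9 mm to go, done in small steps.

Call:
step_arm(plan=[[[0.3, 1.5, 0, 0, 56], [0.6, 3, 0, 0, 56], [0.9, 4.5, 0, 0, 56], [1.1, 6, 0, 0, 56], [1.1, 6, 0, 0, 56]]])

```text
time: 7.58
tool_pos: [0.5403, -0.0341, 0.0248]
ee_rot: [3.141, -0.0, 1.373]
wrist_force: [-0.3, -2.6, 1.6]
width: 0.0527
```

Call:
step_arm(plan=[[[0.2, 1, 0, 0, 56], [0.4, 2, 0, 0, 56], [0.4, 2, 0, 0, 56]]])

```text
time: 7.83
tool_pos: [0.5399, -0.0309, 0.0237]
ee_rot: [-3.14, -0.002, 1.373]
wrist_force: [0.3, -0.3, -0.1]
width: 0.0528
```

```bash
python3 st.py
```

```text
7.8333 [ 0.53990032 -0.03091935  0.02372798] 1.3731067012688074 jig mm [ -4.8 -61.   23.7] F jig [ 0.3 -0.2 -0.1]
```

The force vanished at y = -61, so it has probably dropped. I'll push gently a little more to feel the stop.

Call:
step_arm(plan=[[[0.2, 1, 0, 0, 56], [0.4, 2, 0, 0, 56], [0.4, 2, 0, 0, 56]]])

```text
time: 8.08
tool_pos: [0.5404, -0.0299, 0.0241]
ee_rot: [-3.141, 0.0, 1.373]
wrist_force: [-0.9, 0.3, -0.4]
width: 0.0526
```

```bash
python3 st.py
```

```text
8.0833 [ 0.54035519 -0.02985629  0.024096  ] 1.3732022953336984 jig mm [ -4.6 -59.8  24.1] F jig [-0.9  0.1 -0.4]
```

Call:
step_arm(plan=[[[0.2, 1, 0, 0, 56], [0.4, 2, 0, 0, 56], [0.4, 2, 0, 0, 56]]])

```text
time: 8.33
tool_pos: [0.5409, -0.028, 0.0243]
ee_rot: [-3.141, 0.0, 1.373]
wrist_force: [-0.3, -2.0, -1.2]
width: 0.0526
```

```bash
python3 st.py
```

```text
8.3333 [ 0.54089605 -0.02803569  0.02428691] 1.372839329800179 jig mm [ -4.4 -57.9  24.3] F jig [ 0.1 -2.  -1.2]
```

Call:
step_arm(plan=[[[0.2, 1, 0, 0, 56], [0.4, 2, 0, 0, 56], [0.4, 2, 0, 0, 56]]])

```text
time: 8.58
tool_pos: [0.541, -0.0277, 0.0243]
ee_rot: [-3.141, 0.004, 1.373]
wrist_force: [-1.9, -5.6, -1.9]
width: 0.0527
```

```bash
python3 st.py
```

```text
8.5833 [ 0.54101433 -0.02773582  0.02434108] 1.372868307791828 jig mm [ -4.3 -57.6  24.3] F jig [-0.7 -5.9 -1.9]
```

It stopped firmly at -57.6, which fits the pins in the holes. Back off along -y, rise and move clear.

Call:
step_arm(plan=[[[-2, -10, 0, 0, 56], [-6, -30, 0, 0, 56], [-6, -30, 35, 0, 56], [-6, -30, 75, 0, 56], [-6, -60, 110, 0, 56], [-6, -95, 130, 0, 56], [-6, -130, 150, 0, 56], [-6, -165, 150, 0, 56]]])

```text
time: 9.25
tool_pos: [0.5385, -0.1932, 0.1815]
ee_rot: [3.129, 0.001, 1.374]
wrist_force: [1.2, -0.1, 1.2]
width: 0.0524
```

Call:
step_arm(plan=[[[-20, -35, 0, 0, 56], [-45, -70, 0, 0, 56], [-70, -100, 0, 0, 56], [-95, -130, 0, 0, 56], [-120, -155, 0, 0, 56], [-140, -180, 0, 0, 56], [-140, -180, 0, 0, 56], [-140, -180, 0, 0, 56]]])

```text
time: 9.92
tool_pos: [0.395, -0.3723, 0.175]
ee_rot: [3.14, -0.001, 1.369]
wrist_force: [0.8, 0.4, 0.1]
width: 0.0526
```

```bash
python3 st.py; python3 - <<'E'
from bench import cams
from h import *
s=cams.snapshot("top");save(s,"d_top.png",(225,145,375,255),5.3)
save(s,"full.png")
save(cams.snapshot("side"),"d_side.png",(310,180,430,280),6)
E
```

```text
9.9167 [ 0.39501474 -0.37231544  0.17499875] 1.369376724941846 jig mm [ -81.7 -423.8  175. ] F jig [0.7 0.5 0.1]
```

View pics/d_top.png

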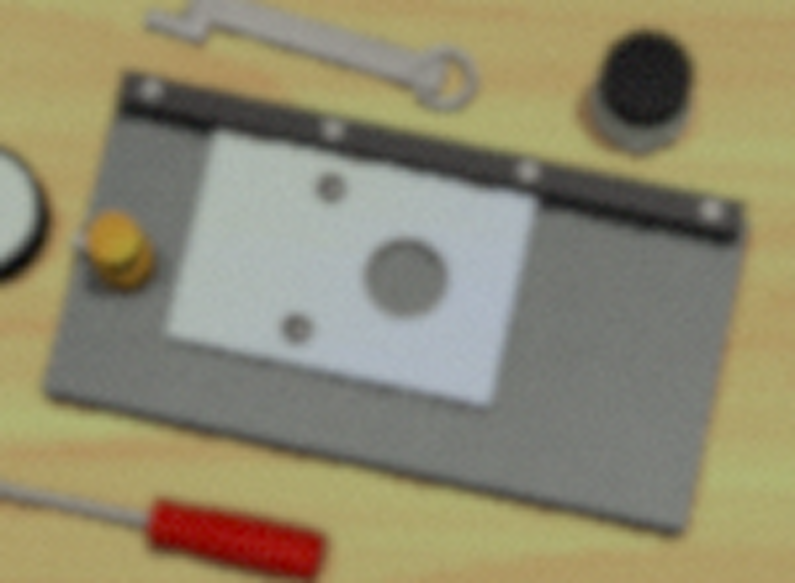

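View pics/d_side.png

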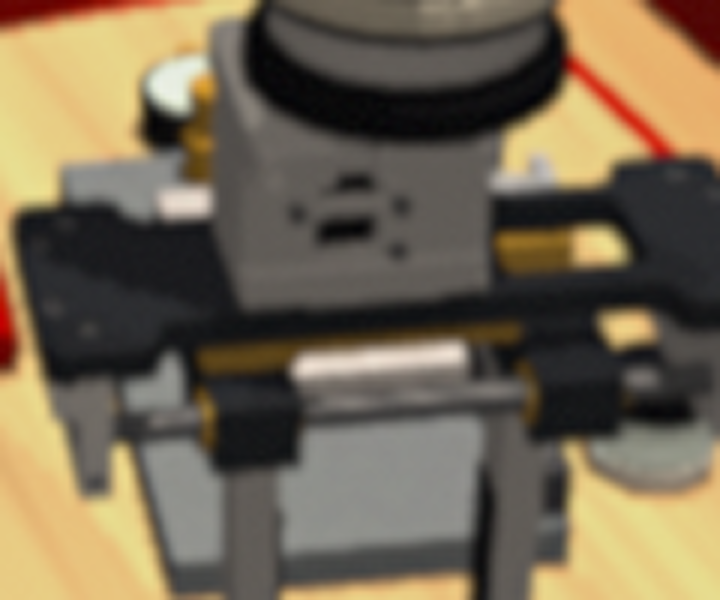

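From the top, both holes show pin tips inside them, at crop (331,187) and (296,328), and the plate lies along the fence. The side view is blocked by the gripper, so I'll move it aside and check flatness there and by a fit.

Call:
step_arm(plan=[[[-30, 0, 10, 0, 56], [-60, 0, 20, 0, 56], [-90, 0, 30, 0, 56], [-120, 0, 40, 0, 56], [-150, 0, 50, 0, 56], [-150, 0, 50, 0, 56], [-150, 0, 50, 0, 56], [-150, 0, 50, 0, 56]]])

```text
time: 10.68
tool_pos: [0.2469, -0.3705, 0.2245]
ee_rot: [3.14, -0.0, 1.375]
wrist_force: [0.5, -0.2, -0.2]
width: 0.0527
```

```bash
python3 st.py; python3 - <<'E'
from bench import cams
from fit import *
s=cams.snapshot("top");save(cams.snapshot("side"),"e_side.png",(310,180,430,280),6)
q=[.5563,.028,-.1925]
PL=np.array([[50,75,10],[50,-75,10],[-50,-75,10],[-50,75,10],[0,-25,10]])/1e3
PP=px([[217,130],[538,195],[493,407],[167,336],[405,278]])
for rx in(0,.07):
    f=lambda p:T([p[0],p[1],.020+.075*np.sin(rx),p[2]],PL,rx)
    r=least_squares(lambda p:(proj(s,f(p))-PP).ravel(),[.5,0,-.2]);p=r.x
    print(rx,r.cost,p,((np.array([p[0],p[1],0])-[q[0],q[1],0])@R.from_euler('z',q[2]).as_matrix()*1e3).round(1))
E
```

```text
10.6833 [ 0.24690053 -0.37053563  0.22453846] 1.3745383270590854 jig mm [-227.4 -450.4  224.5] F jig [ 0.5 -0.1 -0.2]
0 0.22615776760731993 [ 0.56258965  0.05198874 -0.18852473] [ 1.6 24.7  0. ]
0.07 0.557907847092244 [ 0.56119498  0.0521363  -0.17549352] [ 0.2 24.6  0. ]
```

View pics/e_side.png

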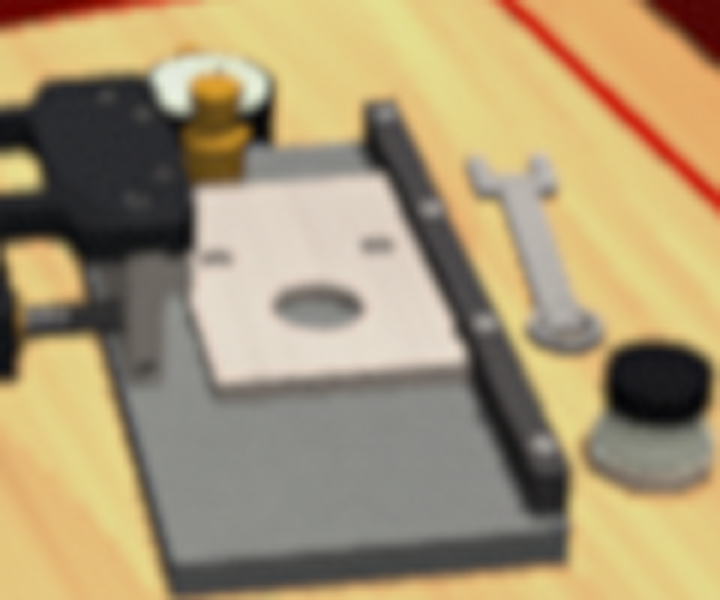

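The side view shows the plate flat, with the near and far edges parallel to the slab and pins in the holes at crop (217,257) and (376,244). The valve, gauge, wrench and jar have not moved. Handing in.

```bash
python3 -c "
from bench import robot;print(robot.close_job())"
```

```text
the job is handed in; nothing more can be done
None
```

The plate is down over both pins and appears flat on the slab, and I handed the job in at about 10.7 s. I used only sideways pushes with the spread fingertips: first towards the fence (about 12 N at the stop), then along +y on the back edge. The sliding force vanished as the plate dropped, and the pins then stopped it at about 6 N. I backed off and moved clear.

**Last checks:**
- The top view shows a pin in each hole, and the plate's long edge lies along the fence.
- The side view shows it lying flat, and the corner fit favours flat over tilted (cost 0.23 against 0.56).
- The bystanders in the last close-up pictures (valve, gauge, driver, wrench and jar) stand where they were. The tray and collar were outside those pictures, and the arm passed nowhere near them at low height.

**Disagreement:** the fit put the plate 1.6 mm too close to the fence and 2.7 mm too far along y. The holes allow 1.5 mm, so both are slightly out. I put this down to roughly 1 px (2 mm) of error in the jig fit, since the pins are visible in the holes.

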